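# Put four workshop things into their fitted trays

### The job

Put the four things away, each standing flat inside the grey tray made for its outline: the hole saw in the small round tray, the nail jar in the large round one, the square metal tin in the square one and the tape measure lengthwise in the oblong one. Keep them upright all the way, and leave everything released and at rest.

Things in the scene. Friction and masses are not known exactly. Their poses are not given: they have to be found in the camera images.
- hole_saw: (All things and trays of the job stand on the open stretch of table just right of the blue panel and short of the red hose coil; similar things beyond it are not meant.) Red hole saw standing teeth down on the table with its grey hexagonal arbor up: a round cup 39 mm in diameter and 38 mm high, above it a nut 25 mm wide up to 46 mm and a shank 12 mm in diameter up to 64 mm. Grip the cup; it may be turned any way. About 0.16 kg. Origin: centre of the underside; z up.
- nail_jar: Round glass jar with a black lid, 61 mm in diameter and 80 mm high, standing. May be turned any way. About 0.27 kg. Origin: centre of the underside; z up.
- pin_tin: Plain square metal tin with a fixed lid, 58 by 58 mm (lid) and 40 mm high, standing flat. About 0.16 kg. Origin: centre of the underside; x and y square to its sides, z up.
- tape_measure: Yellow and black tape measure standing on its edge; the same thing as tape_mid, which is the handier point. 66 mm high, about 0.27 kg. Its origin lies on the underside near the middle and its x and y axes are NOT square to the case.
- tape_mid (a point): Point on the underside of the tape measure at the centre of its footprint, moving with it. x runs along its length (89 mm in all: from -45 mm, the tip of the low metal tape hook, to +44 mm), y across the 37 mm thick case (-18.5 to +18.5 mm), z up. The 66 mm high case itself spans x = -26 to +44 mm; the first 19 mm are only the hook and tape end, under 13 mm high. Grip the case across its thickness (y). Either way round fits the tray.
- tray_small_round: All four trays are shallow grey plastic trays fixed to the table, with a 2 mm floor and a rim 2.5 mm thick whose top is 7 mm above the table. This one is the small round tray, inner diameter 53 mm, for the hole saw. Origin: centre of its underside, on the table; z up.
- tray_large_round: All four trays are shallow grey plastic trays fixed to the table, with a 2 mm floor and a rim 2.5 mm thick whose top is 7 mm above the table. This one is the large round tray, inner diameter 76 mm, for the nail jar. Origin: centre of its underside, on the table; z up.
- tray_square: All four trays are shallow grey plastic trays fixed to the table, with a 2 mm floor and a rim 2.5 mm thick whose top is 7 mm above the table. This one is the square tray, 72 by 72 mm inside, for the square tin. Origin: centre of its underside, on the table; x and y square to its sides.
- tray_oblong: All four trays are shallow grey plastic trays fixed to the table, with a 2 mm floor and a rim 2.5 mm thick whose top is 7 mm above the table. This one is the oblong tray, 103 by 51 mm inside, for the tape measure. Origin: centre of its underside, on the table; x along its length, y across it.
Mind the look-alikes: they are no part of the job. Leave any purple look-alike of the nail_jar alone.

How it is judged:
By the outcome, as a careful person would: the job done as asked, in the order asked, and still so for the second after the job is handed in, with the robot touching nothing.
It also fails if it takes over 112 s, if anything falls off the work surface, if the arm or the gripper's body presses on something with over 40 N, if the wrist force passes 120 N, or if a joint passes its speed limit or range.

### The arm

A 6-joint arm with a two-finger parallel gripper is mounted at the origin on a cart in front of the work surface, level with it; the furniture and walls round the work are solid. World frame = base frame: x ahead of the robot, y to its left, z up, the work surface at z = 0. Lengths are in mm, angles in rad, forces in N, time in s.
With the tool pointing down it reaches from about 300 to 775 mm from the base axis. Payload 14.6 kg.
Tool frame: the origin (TCP) lies on the centre line of the jaws, within the pads' length; the fingertips stand 14 mm ahead of it and the grasp point (between the pads) lies 5 mm behind it; z points along the fingers, y is the line along which they close (so a half turn about z gives the same grasp; the last joint's range is limited). The gripper opens to 94 mm and grips with 3 to 60 N. Pads are 16 mm wide; open, the fingers measure 119 mm over their backs; the gripper's body (75 mm by 177 mm) begins 78 mm behind the grasp point.
Start: joints at [-1.263, 0.3, 1.521, -0, 1.321, -0.067], TCP at [201.34, -511.812, 219.446] pointing down, gripper open.
Joint ranges: [-3.03, 3.03], [-0.79, 2.21], [0.23, 2.52], [-1.04, 4.18], [0, 3.07], [-2.55, 2.55]. Speed limits (rad/s): [2.22, 2.22, 2.57, 3.14, 3.14, 3.14].

### API

Orientations are given as [roll, pitch, yaw] about the fixed x, y, z axes, in that order (R = Rz(yaw) Ry(pitch) Rx(roll)).
In Python, from workcell import readout, cams, manip gives the robot as it stands.
- The arm moves only by the shell command python3 -m jog 'ROWS' [FORCE]. ROWS is JSON, a list of rows, each an object of numbers: "ax", "ay", "az": the turn, a rotation vector about the tool's x, y, z in rad; "dx", "dy", "dz": the shift along the tool's x, y, z in m; "claw": the gripper command: -1 is shut, 1 is fully open, values between are in proportion. In form: [{"ax": .., "ay": .., "az": .., "dx": .., "dy": .., "dz": .., "claw": ..}, ...]. A call has exactly 5 rows; each row shifts and turns the commanded pose from where the row before left it, along the tool's axes as they then stand; what a row does not reach is not made up. A row lasts 1/8 s, in which the tool goes at most 62.5 mm and 10.7 degrees, less where a joint would pass 70% of its speed; a pose out of reach is approached as far as the arm can. A call with a gripper value outside its range is refused whole. The fingers move at their own pace and stop on an object; FORCE is the grip in N (left out, the last holds). Time passes only in rows, so rows that do not move let the fingers close, or fill a call up. It gives the time, the measured TCP pose, the force, the opening and the grip force at its end, in the units of the state.
- readout.sense(): the state, without advancing time (a new reading comes with each control period).
- cams.read_camera(name): name is "scene" or "top" or "wrist"; returns a dict with "frame" (420x560x3 uint8, red, green, blue), "K" (3x3 intrinsics, pixels), "R" (3x3) and "t" (3): a world point X has camera coordinates R X + t. Camera axes: x right, y down, z forward; pixel columns grow to the right and rows downward; lengths in mm; the calibration is good to about 2 mm. A picture is of the moment at which its call begins. There is no depth.
- manip.hand_in(): hands the job in; it is judged then, once.
The state is a dict: "time": time; "joints": joint angles; "joint_velocities": joint speeds; "joint_torque": joint torques, N m; "eef_pos": TCP position; "tool_rot": TCP orientation; "contact_force": force on the tool from outside, world axes, zero at the start; "wrist_torque": the same for the moment, N m; "width": finger opening in mm; "grasp_force": force on a finger pad.
Only numpy, scipy, OpenCV 4.12 (cv2) and the standard library are available. Lean on these libraries where they do the work, as an engineer would, in place of code of your own. Each camera call takes 0.05 s, during which the arm holds its last target. There are 200 camera calls.

## Working session

There is one attempt and no reset: what is moved stays moved. The work goes in short steps, Python scripts to look and compute and a shell command to move; the robot and the scene stay as the last step left them, time stands still between calls to the robot, and variables do not carry over. Pictures are saved under pics/ and viewed, at most 14 in all, crops included, and the job is handed in when it is done.

```bash
mkdir -p pics; ls
python3 - <<'E'
from workcell import readout,cams
import cv2
s=readout.sense();print({k:s[k] for k in('time','eef_pos','tool_rot','width','contact_force')})
for n in('scene','top'):
    c=cams.read_camera(n);cv2.imwrite(f'pics/{n}0.png',c['frame'][:,:,::-1]);print(n,c['K'],c['R'],c['t'])
E
```

```text
pics
{'time': 0.0, 'eef_pos': array([ 201.25694296, -511.59022718,  218.89924341]), 'tool_rot': array([-3.14048110e+00, -8.56723811e-05,  3.74770040e-01]), 'width': 94.16108574456223, 'contact_force': array([0.28209173, 0.11679385, 0.47597828])}
scene [[446.28691558   0.         280.04959051]
 [  0.         446.28691558 211.87349674]
 [  0.           0.           1.        ]] [[ 0.89328594 -0.44919635  0.01621324]
 [-0.22819212 -0.48427608 -0.84463308]
 [ 0.38725778  0.75079912 -0.53510008]] [-547.03469997  -17.21697874  914.12786008]
top [[395.32023206   0.         284.30414983]
 [  0.         395.32023206 202.91555217]
 [  0.           0.           1.        ]] [[-0.0191709  -0.99953079  0.02388894]
 [-0.98264471  0.01442703 -0.18493578]
 [ 0.18450436 -0.02701973 -0.98246022]] [-321.06149768  496.22064033  783.2594713 ]
```

View pics/scene0.png

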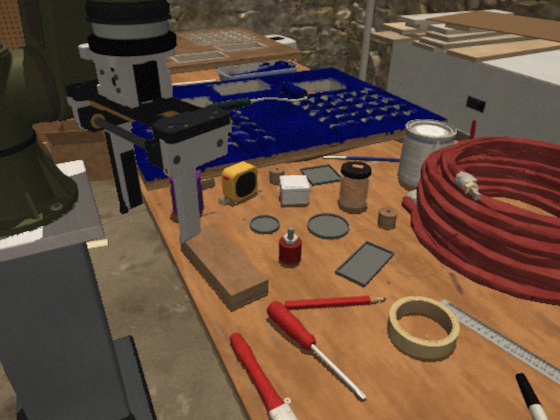

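View pics/top0.png

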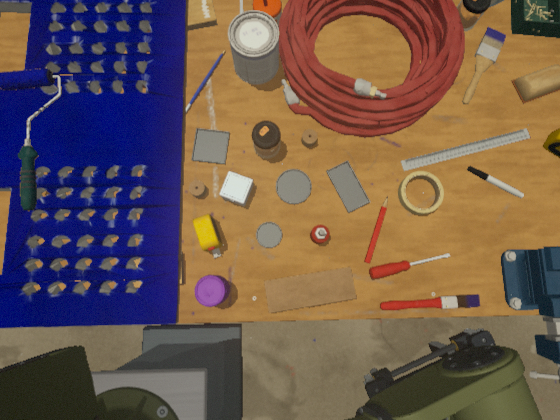

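Candidates in the top view:
- **Hole saw:** red one at (319,235). The red screwdriver, pencil and brush handles are not it.
- **Nail jar:** black-lidded jar at (266,140). The purple one at (211,291) is the look-alike, and another dark jar at (475,5) is beyond the hose.
- **Tin:** pale square at (237,188).
- **Tape:** yellow at (207,232). The yellow thing at (555,140) is out of the area.
- **Trays:** square (211,146), large round (294,187), small round (269,235), oblong (348,187).
- **Obstacles:** corks at (198,190) and (310,138).

```bash
cat > h.py <<'E'
import numpy as np,cv2
from workcell import readout,cams
def ray(c,uv,z):
    R,t,K=c['R'],c['t'],c['K'];o=-R.T@t
    d=np.c_[np.atleast_2d(uv),np.ones(len(np.atleast_2d(uv)))]@np.linalg.inv(K).T@R
    return o+d*((z-o[2])/d[:,2])[:,None]
def proj(c,X):
    p=c['K']@(c['R']@np.asarray(X,float)+c['t']);return p[:2]/p[2]
def blob(m,seed):
    n,l,st,ce=cv2.connectedComponentsWithStats(m.astype(np.uint8))
    ys,xs=np.nonzero(m);i=np.argmin((xs-seed[0])**2+(ys-seed[1])**2)
    b=(l==l[ys[i],xs[i]]).astype(np.uint8)
    return max(cv2.findContours(b,cv2.RETR_EXTERNAL,cv2.CHAIN_APPROX_NONE)[0],key=len)[:,0,:].astype(float)
def fit(c,m,seed,z):
    "rect and circle fit in mm of a mask blob on plane z"
    k=blob(m,seed);P=ray(c,k,z)[:,:2].astype(np.float32)
    r=cv2.minAreaRect(P);M=cv2.moments(P)
    return dict(px=k.mean(0).round(),cen=(round(M['m10']/M['m00'],1),round(M['m01']/M['m00'],1)),rect=np.round(np.r_[r[0],r[1],r[2]],1),dia=round(2*np.sqrt(M['m00']/np.pi),1)),k
def go(target,yaw):
    "deltas in tool axes (m) from the measured pose"
    from scipy.spatial.transform import Rotation as Q
    s=readout.sense();R=Q.from_euler('xyz',s['tool_rot'])
    G=Q.from_euler('xyz',[np.pi,0,yaw])
    print('tool d(m)',(R.inv().apply(np.array(target)-s['eef_pos'])/1000).round(4),'rotvec',(R.inv()*G).as_rotvec().round(3))
E
python3 - <<'E'
from h import *
c=cams.read_camera('top');f=c['frame'];hsv=cv2.cvtColor(f,cv2.COLOR_RGB2HSV);H,S,V=[hsv[...,i].astype(int) for i in range(3)]
for p in [(211,146),(294,187),(269,235),(348,187),(266,140),(237,188),(207,232),(319,235),(323,233)]: print(p,hsv[p[1],p[0]])
grey=(S<60)&(V<140)&(V>50)
white=(S<50)&(V>160)
yel=(H>18)&(H<35)&(S>150)&(V>130)
red=((H<8)|(H>172))&(S>140)
o=f.copy()
for n,m,s,z in [('sq',grey,(211,146),6),('lr',grey,(294,187),6),('sr',grey,(269,235),6),('ob',grey,(348,187),6),('tin',white,(237,188),40),('tape',yel,(207,232),66),('saw',red,(319,238),38),('lid',(V<90)&(S<110)&~((S<60)&(V>75)),(262,130),80)]:
    r,k=fit(c,m,s,z);print(n,r);cv2.polylines(o,[k.astype(int)],1,(0,255,0))
cv2.imwrite('pics/crop1.png',np.hstack([cv2.resize(a[110:270,180:380],None,fx=2,fy=2,interpolation=cv2.INTER_NEAREST)[:,:,::-1] for a in(f,o)]))
w=cams.read_camera('wrist');print(w['R'],w['t'],w['K'][0])
E
```

```text
(211, 146) [ 25  22 141]
(294, 187) [ 28  22 138]
(269, 235) [ 26  25 144]
(348, 187) [ 22  28 135]
(266, 140) [16 92 80]
(237, 188) [ 71   9 223]
(207, 232) [ 25 236 216]
(319, 235) [ 20  38 153]
(323, 233) [ 20  39 150]
sq {'px': array([210., 146.]), 'cen': (633.6, -164.5), 'rect': array([ 634. , -164.6,   76. ,   76.1,   82.7]), 'dia': np.float64(82.8)}
lr {'px': array([293., 186.]), 'cen': (536.7, -351.2), 'rect': array([ 536.4, -351. ,   76.4,   75.9,   89.2]), 'dia': np.float64(76.4)}
sr {'px': array([280., 238.]), 'cen': (418.3, -318.6), 'rect': array([ 419.6, -318.9,    3.6,   25.6,   67.3]), 'dia': np.float64(4.3)}
ob {'px': array([348., 187.]), 'cen': (535.6, -473.9), 'rect': array([ 535.3, -473.8,  104.6,   55.4,   25.5]), 'dia': np.float64(82.9)}
tin {'px': array([236., 187.]), 'cen': (529.5, -226.0), 'rect': array([ 529.5, -225.8,   56.6,   58.2,   68.5]), 'dia': np.float64(62.4)}
tape {'px': array([205., 231.]), 'cen': (431.9, -166.3), 'rect': array([ 431.3, -166.4,   69.2,   38.1,   18.9]), 'dia': np.float64(54.7)}
saw {'px': array([320., 233.]), 'cen': (425.9, -403.4), 'rect': array([ 426.7, -403.4,   35.6,   34.8,   43.3]), 'dia': np.float64(35.4)}
lid {'px': array([265., 135.]), 'cen': (632.9, -291.7), 'rect': array([ 632.5, -290.8,   55.6,   57.7,   60.6]), 'dia': np.float64(55.0)}
[[ 0.36574395 -0.93071401 -0.00167263]
 [-0.89838569 -0.35350826  0.26064356]
 [-0.2431759  -0.09382614 -0.96543365]] [-547.8517492   -27.58127982  393.04547662] [324.38387004   0.         282.33196207]
```

View pics/crop1.png

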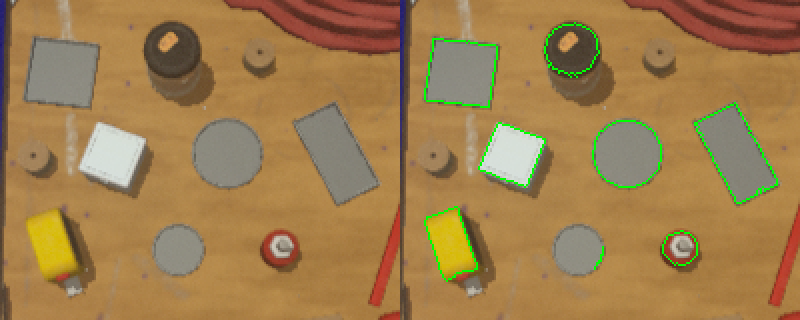

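The crop confirms the choices. In full-image pixels, the square tray is at (210,146), large round (293,186), oblong (348,187), small round (269,235), tin (236,187), tape (205,231) with its hook at the lower end, saw (320,234), and the brown-lidded jar (265,135).

Run:
```python
from h import *
c=cams.read_camera('top');f=c['frame'];hsv=cv2.cvtColor(f,cv2.COLOR_RGB2HSV);H,S,V=[hsv[...,i].astype(int) for i in range(3)]
print(fit(c,(S<60)&(V<165)&(V>50),(269,235),6)[0])
print(fit(c,(S<60)&(V>120),(319,235),60)[0])
go((426,-403,150),0.375)
```

```text
{'px': array([269., 235.]), 'cen': (429.1, -295.0), 'rect': array([ 428.3, -294.7,   54.7,   52.6,   89. ]), 'dia': np.float64(53.7)}
{'px': array([320., 233.]), 'cen': (424.8, -402.2), 'rect': array([ 424.8, -402.4,   20.2,   23.3,   61.5]), 'dia': np.float64(20.8)}
tool d(m) [ 0.2489 -0.0189  0.0692] rotvec [-0.001  0.    -0.   ]
```

```bash
python3 -m jog '[{"dx":0.05,"dy":-0.004,"dz":0.014,"claw":1},{"dx":0.05,"dy":-0.004,"dz":0.014,"claw":1},{"dx":0.05,"dy":-0.004,"dz":0.014,"claw":1},{"dx":0.05,"dy":-0.004,"dz":0.014,"claw":1},{"dx":0.049,"dy":-0.003,"dz":0.013,"claw":1}]' 20
python3 -m jog '[{"claw":1},{"claw":1},{"claw":1},{"claw":1},{"claw":1}]'
python3 - <<'E'
from h import *
c=cams.read_camera('wrist');f=c['frame'];cv2.imwrite('pics/w1.png',f[:,:,::-1]);hsv=cv2.cvtColor(f,cv2.COLOR_RGB2HSV);H,S,V=[hsv[...,i].astype(int) for i in range(3)]
p=proj(c,(426,-403,38));print(p)
print(fit(c,((H<8)|(H>172))&(S>140),p,38)[0])
go((425.5,-402.5,26),0.375)
E
```

```text
[263.17942859 -81.11128401]
{'px': array([355.,  21.]), 'cen': (379.7, -513.1), 'rect': array([ 381.7, -513.8,   11.4,   56.4,   69.5]), 'dia': np.float64(26.0)}
tool d(m) [ 0.2486 -0.0195  0.1933] rotvec [-0. -0. -0.]$[0]: bad value
$[0]: bad value
```

View pics/w1.png

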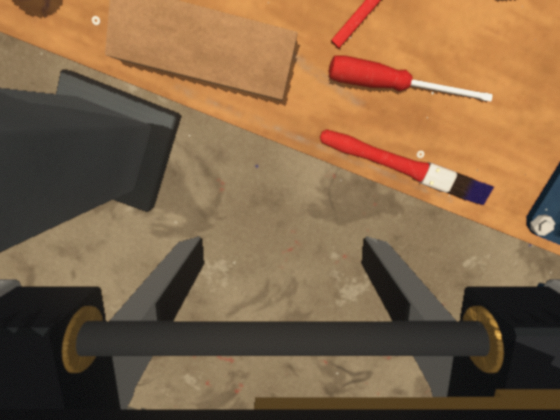

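The call was refused, so the arm is still at its start: the wrist view shows the table edge and the open fingers. The rows probably need every key.

```bash
python3 -m jog '[{"ax":0,"ay":0,"az":0,"dx":0.05,"dy":-0.004,"dz":0.014,"claw":1},{"ax":0,"ay":0,"az":0,"dx":0.05,"dy":-0.004,"dz":0.014,"claw":1},{"ax":0,"ay":0,"az":0,"dx":0.05,"dy":-0.004,"dz":0.014,"claw":1},{"ax":0,"ay":0,"az":0,"dx":0.05,"dy":-0.004,"dz":0.014,"claw":1},{"ax":0,"ay":0,"az":0,"dx":0.049,"dy":-0.003,"dz":0.013,"claw":1}]' 20
python3 - <<'E'
from h import *
c=cams.read_camera('wrist');f=c['frame'];cv2.imwrite('pics/w2.png',f[:,:,::-1]);hsv=cv2.cvtColor(f,cv2.COLOR_RGB2HSV);H,S,V=[hsv[...,i].astype(int) for i in range(3)]
p=proj(c,(426,-403,38));print(p,proj(c,(425,-402,64)))
print(fit(c,((H<8)|(H>172))&(S>140),p,38)[0])
go((425.5,-402.5,26),0.375)
E
```

```text
time: 0.92
eef_pos: [427.5, -402.0, 150.0]
tool_rot: [-3.142, 0.0, 0.375]
contact_force: [0.8, -1.7, -0.4]
width: 94.0
grasp_force: 0.0
[284.63447287 209.00136994] [283.23350644 218.2064608 ]
{'px': array([284., 207.]), 'cen': (433.4, -399.7), 'rect': array([ 429.9, -401.3,   40.4,   36.7,   21.5]), 'dia': np.float64(27.3)}
tool d(m) [-0.0065  0.0014  0.1221] rotvec [-0.002 -0.     0.003]
```

View pics/w2.png

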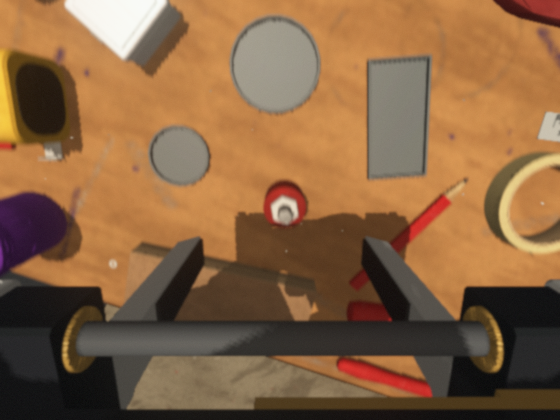

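The wrist view shows the saw at (285,207), the trays at (275,65), (179,155) and (398,117), and the way down is clear. Next I compare the tray positions between the two cameras.

Run:
```python
from h import *
print(readout.sense()['eef_pos'],readout.sense()['time'])
c=cams.read_camera('wrist');f=c['frame'];hsv=cv2.cvtColor(f,cv2.COLOR_RGB2HSV);H,S,V=[hsv[...,i].astype(int) for i in range(3)]
g=(S<60)&(V<175)&(V>50)
for s in [(275,65),(179,155),(398,117)]: print(fit(c,g,s,6)[0])
print(fit(c,(S<60)&(V>100),(285,214),62)[0])
go((427,-402,26),0.375)
```

```text
[ 431.10065707 -399.05464335  148.10084652] 0.975
{'px': array([277.,  71.]), 'cen': (536.1, -350.3), 'rect': array([ 536.3, -350.1,   78.4,   78.4,   21.6]), 'dia': np.float64(78.4)}
{'px': array([180., 162.]), 'cen': (427.9, -293.7), 'rect': array([ 427.8, -294. ,   55.1,   56.2,   21.6]), 'dia': np.float64(55.1)}
{'px': array([401., 124.]), 'cen': (534.5, -473.3), 'rect': array([ 534.4, -473.6,  106.5,   54.8,   25.6]), 'dia': np.float64(85.3)}
{'px': array([287., 217.]), 'cen': (430.5, -400.7), 'rect': array([ 430.9, -400.4,   20.9,   19.9,   30.3]), 'dia': np.float64(20.0)}
tool d(m) [-0.0023  0.0011  0.1227] rotvec [-0.002  0.     0.004]
```

```bash
python3 -m jog '[{"ax":0,"ay":0,"az":0,"dx":0.001,"dy":0,"dz":0.035,"claw":1},{"ax":0,"ay":0,"az":0,"dx":0,"dy":0,"dz":0.035,"claw":1},{"ax":0,"ay":0,"az":0,"dx":0,"dy":0,"dz":0.03,"claw":1},{"ax":0,"ay":0,"az":0,"dx":0,"dy":0,"dz":0.024,"claw":1},{"ax":0,"ay":0,"az":0,"dx":0,"dy":0,"dz":0,"claw":1}]' 20
python3 -m jog '[{"ax":0,"ay":0,"az":0,"dx":0,"dy":0,"dz":0,"claw":-0.3},{"ax":0,"ay":0,"az":0,"dx":0,"dy":0,"dz":0,"claw":-0.6},{"ax":0,"ay":0,"az":0,"dx":0,"dy":0,"dz":0,"claw":-1},{"ax":0,"ay":0,"az":0,"dx":0,"dy":0,"dz":0,"claw":-1},{"ax":0,"ay":0,"az":0,"dx":0,"dy":0,"dz":0,"claw":-1}]' 20
```

```text
time: 1.65
eef_pos: [426.0, -402.3, 25.2]
tool_rot: [-3.139, 0.001, 0.374]
contact_force: [-0.5, 0.1, -0.6]
width: 93.7
grasp_force: 0.0
time: 2.28
eef_pos: [427.1, -402.6, 26.6]
tool_rot: [3.141, -0.0, 0.375]
contact_force: [0.1, 1.5, 0.1]
width: 47.5
grasp_force: 0.0
```

```bash
python3 -m jog '[{"ax":0,"ay":0,"az":0,"dx":0,"dy":0,"dz":0,"claw":-1},{"ax":0,"ay":0,"az":0,"dx":0,"dy":0,"dz":0,"claw":-1},{"ax":0,"ay":0,"az":0,"dx":0,"dy":0,"dz":0,"claw":-1},{"ax":0,"ay":0,"az":0,"dx":0,"dy":0,"dz":0,"claw":-1},{"ax":0,"ay":0,"az":0,"dx":0,"dy":0,"dz":-0.005,"claw":-1}]' 20
python3 -m jog '[{"ax":0,"ay":0,"az":0,"dx":0,"dy":0,"dz":-0.015,"claw":-1},{"ax":0,"ay":0,"az":0,"dx":0,"dy":0,"dz":-0.02,"claw":-1},{"ax":0,"ay":0,"az":0,"dx":0,"dy":0,"dz":-0.02,"claw":-1},{"ax":0,"ay":0,"az":0,"dx":0,"dy":0,"dz":0,"claw":-1},{"ax":0,"ay":0,"az":0,"dx":0,"dy":0,"dz":0,"claw":-1}]' 20
python3 - <<'E'
from h import *
c=cams.read_camera('wrist');f=c['frame'];cv2.imwrite('pics/w3.png',f[60:360,80:480,::-1])
go((428.5,-294.5,86),0.375)
E
```

```text
time: 2.9
eef_pos: [426.7, -402.2, 31.1]
tool_rot: [-3.14, 0.0, 0.375]
contact_force: [0.2, 0.8, -1.5]
width: 37.4
grasp_force: 20.0
time: 3.52
eef_pos: [426.8, -402.4, 86.0]
tool_rot: [-3.141, 0.0, 0.375]
contact_force: [0.1, 0.1, -1.9]
width: 37.1
grasp_force: 20.0
tool d(m) [ 0.0411 -0.0997 -0.0002] rotvec [-0.001  0.    -0.   ]
```

View pics/w3.png

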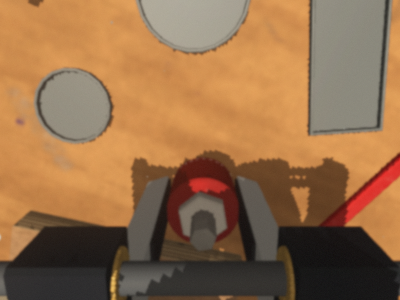

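The saw is held upright between the fingers, with the small tray at crop (74,105). Carrying it over now.

```bash
python3 -m jog '[{"ax":0,"ay":0,"az":0,"dx":0.011,"dy":-0.027,"dz":0,"claw":-1},{"ax":0,"ay":0,"az":0,"dx":0.015,"dy":-0.036,"dz":0,"claw":-1},{"ax":0,"ay":0,"az":0,"dx":0.015,"dy":-0.037,"dz":0,"claw":-1},{"ax":0,"ay":0,"az":0,"dx":0,"dy":0,"dz":0,"claw":-1},{"ax":0,"ay":0,"az":0,"dx":0,"dy":0,"dz":0,"claw":-1}]' 20
python3 -m jog '[{"ax":0,"ay":0,"az":0,"dx":0,"dy":0,"dz":0.025,"claw":-1},{"ax":0,"ay":0,"az":0,"dx":0,"dy":0,"dz":0.02,"claw":-1},{"ax":0,"ay":0,"az":0,"dx":0,"dy":0,"dz":0.01,"claw":-1},{"ax":0,"ay":0,"az":0,"dx":0,"dy":0,"dz":0,"claw":-1},{"ax":0,"ay":0,"az":0,"dx":0,"dy":0,"dz":0,"claw":-1}]' 20
python3 - <<'E'
from h import *
c=cams.read_camera('wrist');f=c['frame'];cv2.imwrite('pics/w4.png',f[60:360,80:480,::-1])
E
```

```text
time: 4.2
eef_pos: [428.6, -294.8, 86.2]
tool_rot: [-3.141, 0.0, 0.375]
contact_force: [1.2, -0.1, -2.6]
width: 37.4
grasp_force: 20.0
time: 4.82
eef_pos: [428.9, -295.0, 32.1]
tool_rot: [3.141, -0.0, 0.375]
contact_force: [-0.3, -0.1, -1.4]
width: 37.4
grasp_force: 20.0
```

View pics/w4.png

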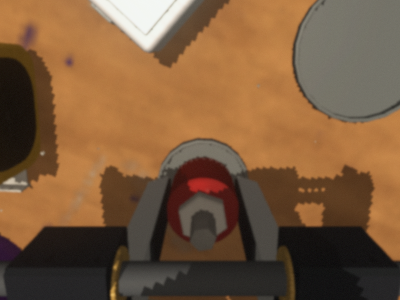

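The saw is centred over the tray. I lower the last few mm and open.

```bash
python3 -m jog '[{"ax":0,"ay":0,"az":0,"dx":0,"dy":0,"dz":0.002,"claw":-1},{"ax":0,"ay":0,"az":0,"dx":0,"dy":0,"dz":0.0015,"claw":-1},{"ax":0,"ay":0,"az":0,"dx":0,"dy":0,"dz":0,"claw":-1},{"ax":0,"ay":0,"az":0,"dx":0,"dy":0,"dz":0,"claw":-1},{"ax":0,"ay":0,"az":0,"dx":0,"dy":0,"dz":0,"claw":-0.15}]' 20
python3 -m jog '[{"ax":0,"ay":0,"az":0,"dx":0,"dy":0,"dz":0,"claw":0},{"ax":0,"ay":0,"az":0,"dx":0,"dy":0,"dz":0,"claw":0.4},{"ax":0,"ay":0,"az":0,"dx":0,"dy":0,"dz":0,"claw":0.4},{"ax":0,"ay":0,"az":0,"dx":0,"dy":0,"dz":-0.01,"claw":1},{"ax":0,"ay":0,"az":0,"dx":0,"dy":0,"dz":-0.03,"claw":1}]' 20
python3 -m jog '[{"ax":0,"ay":0,"az":0,"dx":0,"dy":0,"dz":-0.04,"claw":1},{"ax":0,"ay":0,"az":0,"dx":0,"dy":0,"dz":-0.04,"claw":1},{"ax":0,"ay":0,"az":0,"dx":0,"dy":0,"dz":-0.04,"claw":1},{"ax":0,"ay":0,"az":0,"dx":0,"dy":0,"dz":0,"claw":1},{"ax":0,"ay":0,"az":0,"dx":0,"dy":0,"dz":0,"claw":1}]' 20
python3 - <<'E'
from h import *
go((632,-291,190),0.375)
c=cams.read_camera('top');f=c['frame'];hsv=cv2.cvtColor(f,cv2.COLOR_RGB2HSV);H,S,V=[hsv[...,i].astype(int) for i in range(3)]
print(fit(c,((H<8)|(H>172))&(S>140),proj(c,(428.5,-294.5,40)),40)[0])
E
```

```text
time: 5.5
eef_pos: [428.7, -294.7, 28.1]
tool_rot: [3.141, -0.0, 0.375]
contact_force: [0.4, -0.3, 0.4]
width: 39.8
grasp_force: 0.0
time: 6.12
eef_pos: [428.0, -294.1, 67.9]
tool_rot: [-3.14, 0.001, 0.375]
contact_force: [-0.6, -0.3, 0.7]
width: 82.2
grasp_force: 0.0
time: 6.75
eef_pos: [428.3, -294.3, 187.5]
tool_rot: [-3.141, 0.0, 0.375]
contact_force: [-0.3, -0.4, -0.3]
width: 94.1
grasp_force: 0.0
tool d(m) [ 0.1908  0.0715 -0.0026] rotvec [-0.001  0.    -0.   ]
{'px': array([264., 239.]), 'cen': (416.5, -284.8), 'rect': array([ 416.8, -284.4,   12.6,    8.4,   52.3]), 'dia': np.float64(8.4)}
```

```bash
python3 -m jog '[{"ax":0,"ay":0,"az":0,"dx":0.03,"dy":0.012,"dz":0,"claw":1},{"ax":0,"ay":0,"az":0,"dx":0.053,"dy":0.02,"dz":0,"claw":1},{"ax":0,"ay":0,"az":0,"dx":0.054,"dy":0.02,"dz":0,"claw":1},{"ax":0,"ay":0,"az":0,"dx":0.053,"dy":0.02,"dz":0,"claw":1},{"ax":0,"ay":0,"az":0,"dx":0,"dy":0,"dz":0,"claw":1}]' 20
python3 -m jog '[{"ax":0,"ay":0,"az":0,"dx":0,"dy":0,"dz":0,"claw":1},{"ax":0,"ay":0,"az":0,"dx":0,"dy":0,"dz":0,"claw":1},{"ax":0,"ay":0,"az":0,"dx":0,"dy":0,"dz":0,"claw":1},{"ax":0,"ay":0,"az":0,"dx":0,"dy":0,"dz":0,"claw":1},{"ax":0,"ay":0,"az":0,"dx":0,"dy":0,"dz":0,"claw":1}]' 20
python3 - <<'E'
from h import *
c=cams.read_camera('wrist');f=c['frame'];print(proj(c,(632,-291,80)));cv2.imwrite('pics/w5.png',f[:,:,::-1])
go((632,-291,40),0.375)
c=cams.read_camera('top');f=c['frame'];hsv=cv2.cvtColor(f,cv2.COLOR_RGB2HSV);H,S,V=[hsv[...,i].astype(int) for i in range(3)]
print(fit(c,((H<8)|(H>172))&(S>140),proj(c,(428.5,-294.5,40)),40)[0])
E
```

```text
time: 7.42
eef_pos: [633.6, -290.8, 183.8]
tool_rot: [-3.138, 0.003, 0.377]
contact_force: [-0.4, -0.4, -0.1]
width: 93.8
grasp_force: 0.0
time: 8.05
eef_pos: [631.6, -292.1, 188.2]
tool_rot: [3.141, -0.0, 0.375]
contact_force: [0.7, 0.1, -0.8]
width: 94.0
grasp_force: 0.0
[283.26215608 207.44008987]
tool d(m) [ 0.0007 -0.0009  0.1481] rotvec [ 0. -0. -0.]
{'px': array([269., 235.]), 'cen': (427.2, -294.8), 'rect': array([ 426.3, -295.4,   37.7,   33.8,   25.6]), 'dia': np.float64(34.4)}
```

View pics/w5.png

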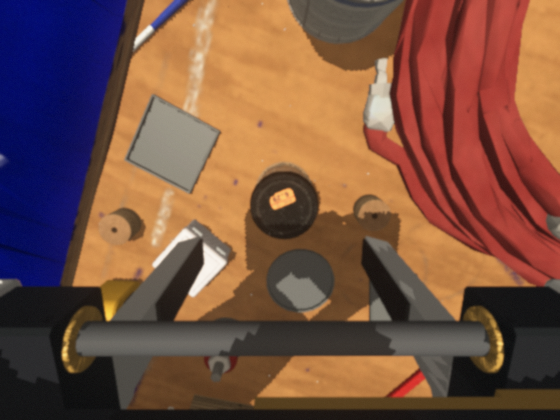

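The lid is centred at (285,205), within 2 mm of prediction, and the saw stands in its tray. Descending on the jar.

```bash
python3 -m jog '[{"ax":0,"ay":0,"az":0,"dx":0.001,"dy":0,"dz":0.038,"claw":1},{"ax":0,"ay":0,"az":0,"dx":0,"dy":0,"dz":0.038,"claw":1},{"ax":0,"ay":0,"az":0,"dx":0,"dy":0,"dz":0.038,"claw":1},{"ax":0,"ay":0,"az":0,"dx":0,"dy":0,"dz":0.032,"claw":1},{"ax":0,"ay":0,"az":0,"dx":0,"dy":0,"dz":0,"claw":0.6}]' 20
python3 -m jog '[{"ax":0,"ay":0,"az":0,"dx":0,"dy":0,"dz":0,"claw":0.4},{"ax":0,"ay":0,"az":0,"dx":0,"dy":0,"dz":0,"claw":0.2},{"ax":0,"ay":0,"az":0,"dx":0,"dy":0,"dz":0,"claw":0},{"ax":0,"ay":0,"az":0,"dx":0,"dy":0,"dz":0,"claw":-0.3},{"ax":0,"ay":0,"az":0,"dx":0,"dy":0,"dz":0,"claw":-0.3}]' 25
python3 -m jog '[{"ax":0,"ay":0,"az":0,"dx":0,"dy":0,"dz":0,"claw":-0.3},{"ax":0,"ay":0,"az":0,"dx":0,"dy":0,"dz":0,"claw":-0.3},{"ax":0,"ay":0,"az":0,"dx":0,"dy":0,"dz":-0.01,"claw":-0.3},{"ax":0,"ay":0,"az":0,"dx":0,"dy":0,"dz":-0.01,"claw":-0.3},{"ax":0,"ay":0,"az":0,"dx":0,"dy":0,"dz":-0.015,"claw":-0.3}]' 25
python3 - <<'E'
from h import *
go((536.5,-351,80),0.375)
E
```

```text
time: 8.78
eef_pos: [631.5, -291.0, 39.5]
tool_rot: [-3.138, 0.003, 0.375]
contact_force: [-0.1, 0.0, 0.8]
width: 86.9
grasp_force: 0.0
time: 9.4
eef_pos: [633.2, -292.0, 43.3]
tool_rot: [3.14, -0.001, 0.375]
contact_force: [-1.1, -1.0, 6.7]
width: 60.4
grasp_force: 25.0
time: 10.02
eef_pos: [632.5, -291.5, 77.5]
tool_rot: [-3.141, 0.0, 0.375]
contact_force: [0.6, -0.1, -2.4]
width: 60.2
grasp_force: 25.0
tool d(m) [-0.1111  0.0202 -0.0025] rotvec [-0.001  0.    -0.   ]
```

```bash
python3 -m jog '[{"ax":0,"ay":0,"az":0,"dx":-0.018,"dy":0.004,"dz":0,"claw":-0.3},{"ax":0,"ay":0,"az":0,"dx":-0.033,"dy":0.006,"dz":0,"claw":-0.3},{"ax":0,"ay":0,"az":0,"dx":-0.037,"dy":0.006,"dz":0,"claw":-0.3},{"ax":0,"ay":0,"az":0,"dx":-0.023,"dy":0.004,"dz":0,"claw":-0.3},{"ax":0,"ay":0,"az":0,"dx":0,"dy":0,"dz":0,"claw":-0.3}]' 25
python3 -m jog '[{"ax":0,"ay":0,"az":0,"dx":0,"dy":0,"dz":0,"claw":-0.3},{"ax":0,"ay":0,"az":0,"dx":0,"dy":0,"dz":0.01,"claw":-0.3},{"ax":0,"ay":0,"az":0,"dx":0,"dy":0,"dz":0.01,"claw":-0.3},{"ax":0,"ay":0,"az":0,"dx":0,"dy":0,"dz":0.008,"claw":-0.3},{"ax":0,"ay":0,"az":0,"dx":0,"dy":0,"dz":0,"claw":-0.3}]' 25
python3 - <<'E'
from h import *
go((536.5,-351,46),0.375)
c=cams.read_camera('wrist');cv2.imwrite('pics/w6.png',c['frame'][60:360,80:480,::-1])
E
```

```text
time: 10.65
eef_pos: [535.3, -352.0, 77.1]
tool_rot: [-3.141, 0.0, 0.373]
contact_force: [0.2, -0.9, -2.1]
width: 60.8
grasp_force: 25.0
time: 11.28
eef_pos: [536.5, -350.5, 47.9]
tool_rot: [-3.14, 0.001, 0.375]
contact_force: [0.2, -1.1, -1.7]
width: 60.8
grasp_force: 25.0
tool d(m) [-0.0001  0.0004  0.0019] rotvec [-0.001  0.001 -0.   ]
```

View pics/w6.png

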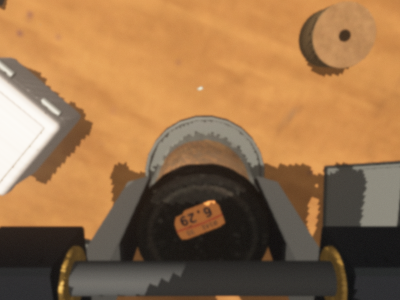

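The jar is over the large round tray with the rim evenly visible round it. I set it down and release.

```bash
python3 -m jog '[{"ax":0,"ay":0,"az":0,"dx":0,"dy":0,"dz":0.0015,"claw":-0.3},{"ax":0,"ay":0,"az":0,"dx":0,"dy":0,"dz":0.001,"claw":-0.3},{"ax":0,"ay":0,"az":0,"dx":0,"dy":0,"dz":0,"claw":-0.3},{"ax":0,"ay":0,"az":0,"dx":0,"dy":0,"dz":0,"claw":-0.3},{"ax":0,"ay":0,"az":0,"dx":0,"dy":0,"dz":0,"claw":0.35}]' 25
python3 -m jog '[{"ax":0,"ay":0,"az":0,"dx":0,"dy":0,"dz":0,"claw":0.5},{"ax":0,"ay":0,"az":0,"dx":0,"dy":0,"dz":0,"claw":0.7},{"ax":0,"ay":0,"az":0,"dx":0,"dy":0,"dz":0,"claw":1},{"ax":0,"ay":0,"az":0,"dx":0,"dy":0,"dz":-0.01,"claw":1},{"ax":0,"ay":0,"az":0,"dx":0,"dy":0,"dz":-0.03,"claw":1}]' 25
python3 -m jog '[{"ax":0,"ay":0,"az":0,"dx":0,"dy":0,"dz":-0.04,"claw":1},{"ax":0,"ay":0,"az":0,"dx":0,"dy":0,"dz":-0.04,"claw":1},{"ax":0,"ay":0,"az":0,"dx":0,"dy":0,"dz":-0.01,"claw":1},{"ax":0,"ay":0,"az":0,"dx":0,"dy":0,"dz":0,"claw":1},{"ax":0,"ay":0,"az":0,"dx":0,"dy":0,"dz":0,"claw":1}]' 25
python3 - <<'E'
from h import *
go((529.5,-226,150),np.radians(68.5))
E
```

```text
time: 11.95
eef_pos: [536.9, -351.0, 46.7]
tool_rot: [3.141, -0.0, 0.375]
contact_force: [-0.4, 0.1, 0.3]
width: 63.2
grasp_force: 0.0
time: 12.58
eef_pos: [536.2, -350.5, 86.2]
tool_rot: [-3.139, 0.001, 0.375]
contact_force: [0.4, -1.1, 0.2]
width: 93.8
grasp_force: 0.0
time: 13.2
eef_pos: [536.3, -350.6, 174.8]
tool_rot: [-3.14, 0.001, 0.375]
contact_force: [-0.3, 0.7, -0.3]
width: 93.9
grasp_force: 0.0
tool d(m) [ 0.0393 -0.1183  0.025 ] rotvec [-0.002  0.    -0.821]
```

```bash
python3 -m jog '[{"ax":0,"ay":0,"az":0,"dx":0.006,"dy":-0.02,"dz":0,"claw":1},{"ax":0,"ay":0,"az":0,"dx":0.011,"dy":-0.033,"dz":0.005,"claw":1},{"ax":0,"ay":0,"az":0,"dx":0.011,"dy":-0.033,"dz":0.01,"claw":1},{"ax":0,"ay":0,"az":0,"dx":0.011,"dy":-0.032,"dz":0.01,"claw":1},{"ax":0,"ay":0,"az":0,"dx":0,"dy":0,"dz":0,"claw":1}]' 25
python3 -m jog '[{"ax":0,"ay":0,"az":-0.164,"dx":0,"dy":0,"dz":0,"claw":1},{"ax":0,"ay":0,"az":-0.164,"dx":0,"dy":0,"dz":0,"claw":1},{"ax":0,"ay":0,"az":-0.164,"dx":0,"dy":0,"dz":0,"claw":1},{"ax":0,"ay":0,"az":-0.164,"dx":0,"dy":0,"dz":0,"claw":1},{"ax":0,"ay":0,"az":-0.164,"dx":0,"dy":0,"dz":0,"claw":1}]' 25
python3 -m jog '[{"ax":0,"ay":0,"az":0,"dx":0,"dy":0,"dz":0,"claw":1},{"ax":0,"ay":0,"az":0,"dx":0,"dy":0,"dz":0,"claw":1},{"ax":0,"ay":0,"az":0,"dx":0,"dy":0,"dz":0,"claw":1},{"ax":0,"ay":0,"az":0,"dx":0,"dy":0,"dz":0,"claw":1},{"ax":0,"ay":0,"az":0,"dx":0,"dy":0,"dz":0,"claw":1}]' 25
python3 - <<'E'
from h import *
c=cams.read_camera('wrist');f=c['frame'];cv2.imwrite('pics/w7.png',f[:,:,::-1]);hsv=cv2.cvtColor(f,cv2.COLOR_RGB2HSV);H,S,V=[hsv[...,i].astype(int) for i in range(3)]
p=proj(c,(529.5,-226,40));print(p,hsv[int(p[1]),int(p[0])])
print(fit(c,(S<50)&(V>170),p,40)[0])
go((529.5,-226,26),np.radians(68.5))
E
```

```text
time: 13.82
eef_pos: [529.2, -224.8, 149.8]
tool_rot: [-3.139, 0.002, 0.377]
contact_force: [0.2, -0.6, -0.6]
width: 94.2
grasp_force: 0.0
time: 14.45
eef_pos: [529.6, -227.6, 150.8]
tool_rot: [-3.141, 0.0, 1.2]
contact_force: [-0.4, 0.5, 0.7]
width: 93.8
grasp_force: 0.0
time: 15.08
eef_pos: [529.8, -226.8, 151.5]
tool_rot: [3.142, 0.0, 1.194]
contact_force: [-0.2, 0.1, 0.3]
width: 93.8
grasp_force: 0.0
[283.07811789 207.98299734] [ 18  12 247]
{'px': array([282., 204.]), 'cen': (529.5, -222.9), 'rect': array([ 529.5, -222.8,   55. ,   58.4,   68.4]), 'dia': np.float64(62.0)}
tool d(m) [ 0.0006 -0.0006  0.1255] rotvec [ 0.     0.    -0.001]
```

View pics/w7.png

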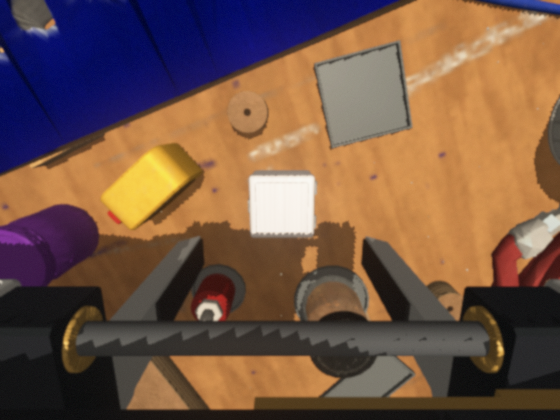

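The tin is square with the jaws, centred at (282,204), and the fingers' way down is clear. The saw and jar both stand in their trays.

```bash
python3 -m jog '[{"ax":0,"ay":0,"az":0,"dx":0.002,"dy":0,"dz":0.035,"claw":1},{"ax":0,"ay":0,"az":0,"dx":0,"dy":0,"dz":0.035,"claw":1},{"ax":0,"ay":0,"az":0,"dx":0,"dy":0,"dz":0.033,"claw":1},{"ax":0,"ay":0,"az":0,"dx":0,"dy":0,"dz":0.021,"claw":1},{"ax":0,"ay":0,"az":0,"dx":0,"dy":0,"dz":0,"claw":0.6}]' 20
python3 -m jog '[{"ax":0,"ay":0,"az":0,"dx":0,"dy":0,"dz":0,"claw":0.4},{"ax":0,"ay":0,"az":0,"dx":0,"dy":0,"dz":0,"claw":0.2},{"ax":0,"ay":0,"az":0,"dx":0,"dy":0,"dz":0,"claw":0},{"ax":0,"ay":0,"az":0,"dx":0,"dy":0,"dz":0,"claw":-0.4},{"ax":0,"ay":0,"az":0,"dx":0,"dy":0,"dz":0,"claw":-0.4}]' 20
python3 -m jog '[{"ax":0,"ay":0,"az":0,"dx":0,"dy":0,"dz":0,"claw":-0.4},{"ax":0,"ay":0,"az":0,"dx":0,"dy":0,"dz":0,"claw":-0.4},{"ax":0,"ay":0,"az":0,"dx":0,"dy":0,"dz":-0.01,"claw":-0.4},{"ax":0,"ay":0,"az":0,"dx":0,"dy":0,"dz":-0.02,"claw":-0.4},{"ax":0,"ay":0,"az":0,"dx":0,"dy":0,"dz":-0.02,"claw":-0.4}]' 20
python3 - <<'E'
from h import *
c=cams.read_camera('wrist');f=c['frame'];hsv=cv2.cvtColor(f,cv2.COLOR_RGB2HSV);H,S,V=[hsv[...,i].astype(int) for i in range(3)]
print(fit(c,(S<60)&(V<175)&(V>50),proj(c,(634,-164.5,6)),6)[0])
go((634,-164.5,76),np.radians(82.7))
E
```

```text
time: 15.75
eef_pos: [529.8, -224.6, 26.2]
tool_rot: [-3.139, -0.0, 1.195]
contact_force: [0.7, -0.3, 0.9]
width: 87.2
grasp_force: 0.0
time: 16.38
eef_pos: [530.8, -225.0, 28.1]
tool_rot: [3.141, 0.0, 1.195]
contact_force: [-2.2, 1.5, 5.8]
width: 58.0
grasp_force: 20.0
time: 17.0
eef_pos: [530.4, -224.9, 78.3]
tool_rot: [-3.141, -0.0, 1.195]
contact_force: [0.3, 0.2, -2.2]
width: 57.9
grasp_force: 20.0
{'px': array([391.,  88.]), 'cen': (633.9, -163.3), 'rect': array([ 634. , -163.4,   76.3,   77.1,   82.6]), 'dia': np.float64(85.6)}
tool d(m) [0.0943 0.0729 0.0054] rotvec [ 0.004  0.001 -0.249]
```

```bash
python3 -m jog '[{"ax":0,"ay":0,"az":0,"dx":0.02,"dy":0.015,"dz":0,"claw":-0.4},{"ax":0,"ay":0,"az":0,"dx":0.037,"dy":0.029,"dz":0,"claw":-0.4},{"ax":0,"ay":0,"az":0,"dx":0.037,"dy":0.029,"dz":0,"claw":-0.4},{"ax":0,"ay":0,"az":-0.12,"dx":0,"dy":0,"dz":0,"claw":-0.4},{"ax":0,"ay":0,"az":-0.128,"dx":0,"dy":0,"dz":0,"claw":-0.4}]' 20
python3 -m jog '[{"ax":0,"ay":0,"az":0,"dx":0,"dy":0,"dz":0,"claw":-0.4},{"ax":0,"ay":0,"az":0,"dx":0,"dy":0,"dz":0.02,"claw":-0.4},{"ax":0,"ay":0,"az":0,"dx":0,"dy":0,"dz":0.016,"claw":-0.4},{"ax":0,"ay":0,"az":0,"dx":0,"dy":0,"dz":0.008,"claw":-0.4},{"ax":0,"ay":0,"az":0,"dx":0,"dy":0,"dz":0,"claw":-0.4}]' 20
python3 - <<'E'
from h import *
go((634,-164,31),np.radians(82.7))
c=cams.read_camera('wrist');cv2.imwrite('pics/w8.png',c['frame'][60:360,80:480,::-1])
E
```

```text
time: 17.68
eef_pos: [633.0, -163.7, 76.8]
tool_rot: [-3.141, -0.0, 1.448]
contact_force: [-0.2, 0.5, -1.7]
width: 58.4
grasp_force: 20.0
time: 18.3
eef_pos: [632.6, -164.2, 32.5]
tool_rot: [-3.14, -0.0, 1.442]
contact_force: [-0.6, -0.9, -1.2]
width: 57.8
grasp_force: 20.0
tool d(m) [0.0004 0.0014 0.0015] rotvec [-0.001 -0.    -0.001]
```

View pics/w8.png

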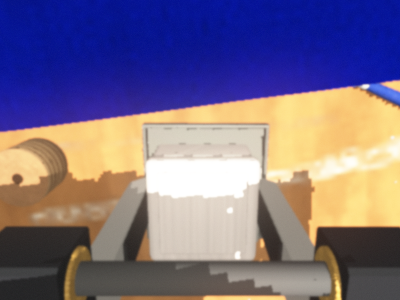

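The tin is aligned with the square tray, its far rim visible at crop row 125. I lower it and release.

```bash
python3 -m jog '[{"ax":0,"ay":0,"az":0,"dx":0,"dy":0.001,"dz":0.002,"claw":-0.4},{"ax":0,"ay":0,"az":0,"dx":0,"dy":0,"dz":0.001,"claw":-0.4},{"ax":0,"ay":0,"az":0,"dx":0,"dy":0,"dz":0,"claw":-0.4},{"ax":0,"ay":0,"az":0,"dx":0,"dy":0,"dz":0,"claw":-0.4},{"ax":0,"ay":0,"az":0,"dx":0,"dy":0,"dz":0,"claw":0.3}]' 20
python3 -m jog '[{"ax":0,"ay":0,"az":0,"dx":0,"dy":0,"dz":0,"claw":0.5},{"ax":0,"ay":0,"az":0,"dx":0,"dy":0,"dz":0,"claw":0.7},{"ax":0,"ay":0,"az":0,"dx":0,"dy":0,"dz":0,"claw":0.7},{"ax":0,"ay":0,"az":0,"dx":0,"dy":0,"dz":-0.01,"claw":0.7},{"ax":0,"ay":0,"az":0,"dx":0,"dy":0,"dz":-0.03,"claw":1}]' 20
python3 -m jog '[{"ax":0,"ay":0,"az":0,"dx":0,"dy":0,"dz":-0.045,"claw":1},{"ax":0,"ay":0,"az":0,"dx":0,"dy":0,"dz":-0.045,"claw":1},{"ax":0,"ay":0,"az":0,"dx":0,"dy":0,"dz":-0.02,"claw":1},{"ax":0,"ay":0,"az":0,"dx":0,"dy":0,"dz":0,"claw":1},{"ax":0,"ay":0,"az":0,"dx":0,"dy":0,"dz":0,"claw":1}]' 20
python3 - <<'E'
from h import *
go((431.5,-166.4,180),np.radians(18.9))
E
```

```text
time: 18.98
eef_pos: [634.1, -164.5, 30.7]
tool_rot: [3.141, 0.0, 1.443]
contact_force: [-0.1, 0.9, -0.1]
width: 60.4
grasp_force: 0.0
time: 19.6
eef_pos: [633.3, -164.2, 70.1]
tool_rot: [-3.139, -0.0, 1.443]
contact_force: [0.0, -1.2, -0.1]
width: 87.0
grasp_force: 0.0
time: 20.23
eef_pos: [633.5, -164.3, 179.4]
tool_rot: [-3.14, -0.0, 1.443]
contact_force: [0.8, 1.0, -1.3]
width: 94.0
grasp_force: 0.0
tool d(m) [-0.0279 -0.2001 -0.0003] rotvec [-1.000e-03  1.000e-03  1.113e+00]
```

```bash
python3 -m jog '[{"ax":0,"ay":0,"az":0,"dx":-0.004,"dy":-0.03,"dz":0,"claw":1},{"ax":0,"ay":0,"az":0,"dx":-0.007,"dy":-0.05,"dz":0,"claw":1},{"ax":0,"ay":0,"az":0,"dx":-0.007,"dy":-0.05,"dz":0,"claw":1},{"ax":0,"ay":0,"az":0,"dx":-0.006,"dy":-0.045,"dz":0,"claw":1},{"ax":0,"ay":0,"az":0,"dx":-0.004,"dy":-0.025,"dz":0,"claw":1}]' 20
python3 -m jog '[{"ax":0,"ay":0,"az":0.159,"dx":0,"dy":0,"dz":0,"claw":1},{"ax":0,"ay":0,"az":0.159,"dx":0,"dy":0,"dz":0,"claw":1},{"ax":0,"ay":0,"az":0.159,"dx":0,"dy":0,"dz":0,"claw":1},{"ax":0,"ay":0,"az":0.159,"dx":0,"dy":0,"dz":0,"claw":1},{"ax":0,"ay":0,"az":0.159,"dx":0,"dy":0,"dz":0,"claw":1}]' 20
python3 -m jog '[{"ax":0,"ay":0,"az":0.159,"dx":0,"dy":0,"dz":0,"claw":1},{"ax":0,"ay":0,"az":0.159,"dx":0,"dy":0,"dz":0,"claw":1},{"ax":0,"ay":0,"az":0,"dx":0,"dy":0,"dz":0,"claw":1},{"ax":0,"ay":0,"az":0,"dx":0,"dy":0,"dz":0,"claw":1},{"ax":0,"ay":0,"az":0,"dx":0,"dy":0,"dz":0,"claw":1}]' 20
python3 - <<'E'
from h import *
c=cams.read_camera('wrist');f=c['frame'];cv2.imwrite('pics/w9.png',f[:,:,::-1]);hsv=cv2.cvtColor(f,cv2.COLOR_RGB2HSV);H,S,V=[hsv[...,i].astype(int) for i in range(3)]
p=proj(c,(431.5,-166.4,66));print(p)
print(fit(c,(H>18)&(H<35)&(S>150)&(V>110),p,66)[0])
go((431.5,-166.4,36),np.radians(18.9))
E
```

```text
time: 20.85
eef_pos: [429.8, -166.4, 179.4]
tool_rot: [-3.14, -0.001, 1.442]
contact_force: [-0.4, -0.6, 0.3]
width: 94.2
grasp_force: 0.0
time: 21.48
eef_pos: [431.5, -166.4, 179.3]
tool_rot: [-3.14, 0.001, 0.643]
contact_force: [0.7, -1.2, -0.1]
width: 93.9
grasp_force: 0.0
time: 22.1
eef_pos: [431.9, -166.6, 180.2]
tool_rot: [-3.141, 0.0, 0.332]
contact_force: [0.5, 0.8, 0.4]
width: 94.0
grasp_force: 0.0
[283.85665671 206.70553726]
{'px': array([282., 201.]), 'cen': (436.6, -162.7), 'rect': array([ 435.6, -162.5,   68.5,   37.2,   19.9]), 'dia': np.float64(54.5)}
tool d(m) [-0.0003 -0.0003  0.1443] rotvec [-0.     0.     0.001]
```

View pics/w9.png

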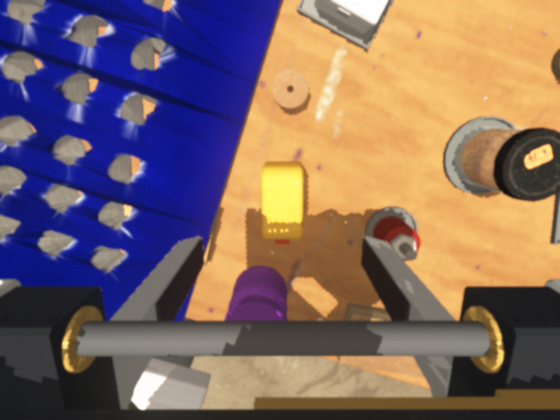

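The yellow case is aligned at (282,201), with the panel edge near it on the left and the purple jar below. I narrow the opening before descending.

```bash
python3 -m jog '[{"ax":0,"ay":0,"az":-0.008,"dx":0.0025,"dy":-0.001,"dz":0.03,"claw":0.3},{"ax":0,"ay":0,"az":0,"dx":0,"dy":0,"dz":0.02,"claw":0.3},{"ax":0,"ay":0,"az":0,"dx":0,"dy":0,"dz":0,"claw":0.3},{"ax":0,"ay":0,"az":0,"dx":0,"dy":0,"dz":0,"claw":0.3},{"ax":0,"ay":0,"az":0,"dx":0,"dy":0,"dz":0,"claw":0.3}]' 20
python3 -m jog '[{"ax":0,"ay":0,"az":0,"dx":0,"dy":0,"dz":0.03,"claw":0.3},{"ax":0,"ay":0,"az":0,"dx":0,"dy":0,"dz":0.03,"claw":0.3},{"ax":0,"ay":0,"az":0,"dx":0,"dy":0,"dz":0.025,"claw":0.3},{"ax":0,"ay":0,"az":0,"dx":0,"dy":0,"dz":0.005,"claw":0.3},{"ax":0,"ay":0,"az":0,"dx":0,"dy":0,"dz":0,"claw":0}]' 25
python3 -m jog '[{"ax":0,"ay":0,"az":0,"dx":0,"dy":0,"dz":0,"claw":-0.2},{"ax":0,"ay":0,"az":0,"dx":0,"dy":0,"dz":0,"claw":-0.6},{"ax":0,"ay":0,"az":0,"dx":0,"dy":0,"dz":0,"claw":-0.6},{"ax":0,"ay":0,"az":0,"dx":0,"dy":0,"dz":0,"claw":-0.6},{"ax":0,"ay":0,"az":0,"dx":0,"dy":0,"dz":0,"claw":-0.6}]' 30
python3 - <<'E'
from h import *
c=cams.read_camera('wrist');cv2.imwrite('pics/w10.png',c['frame'][60:360,80:480,::-1])
E
```

```text
time: 22.78
eef_pos: [434.4, -165.1, 131.3]
tool_rot: [3.141, -0.001, 0.338]
contact_force: [1.1, -0.0, 0.5]
width: 60.8
grasp_force: 0.0
time: 23.4
eef_pos: [434.4, -165.1, 41.2]
tool_rot: [3.141, -0.001, 0.338]
contact_force: [0.4, 0.1, 0.1]
width: 54.3
grasp_force: 0.0
time: 24.02
eef_pos: [434.6, -165.2, 41.3]
tool_rot: [3.14, -0.001, 0.338]
contact_force: [-0.6, 0.5, 7.8]
width: 36.9
grasp_force: 29.9
```

View pics/w10.png

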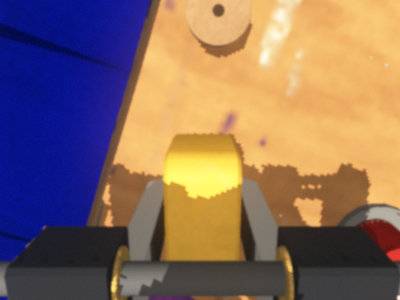

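The case is gripped squarely and upright. Lifting high enough to clear the jar.

```bash
python3 -m jog '[{"ax":0,"ay":0,"az":0,"dx":0,"dy":0,"dz":-0.015,"claw":-0.6},{"ax":0,"ay":0,"az":0,"dx":0,"dy":0,"dz":-0.03,"claw":-0.6},{"ax":0,"ay":0,"az":0,"dx":0,"dy":0,"dz":-0.04,"claw":-0.6},{"ax":0,"ay":0,"az":0,"dx":0,"dy":0,"dz":-0.035,"claw":-0.6},{"ax":0,"ay":0,"az":0,"dx":0,"dy":0,"dz":0,"claw":-0.6}]' 30
python3 - <<'E'
from h import *
go((543,-469.7,160),0.447)
E
```

```text
time: 24.7
eef_pos: [434.8, -165.2, 163.0]
tool_rot: [3.138, -0.003, 0.338]
contact_force: [0.8, 0.3, -4.2]
width: 37.1
grasp_force: 29.9
tool d(m) [0.0011 0.3231 0.004 ] rotvec [ 0.003 -0.003 -0.109]
```

```bash
python3 -m jog '[{"ax":0,"ay":0,"az":0,"dx":0,"dy":0.02,"dz":0,"claw":-0.6},{"ax":0,"ay":0,"az":0,"dx":0,"dy":0.035,"dz":0,"claw":-0.6},{"ax":0,"ay":0,"az":0,"dx":0.001,"dy":0.045,"dz":0,"claw":-0.6},{"ax":0,"ay":0,"az":0,"dx":0,"dy":0.045,"dz":0,"claw":-0.6},{"ax":0,"ay":0,"az":0,"dx":0,"dy":0.045,"dz":0,"claw":-0.6}]' 30
python3 -m jog '[{"ax":0,"ay":0,"az":0,"dx":0,"dy":0.045,"dz":0,"claw":-0.6},{"ax":0,"ay":0,"az":0,"dx":0,"dy":0.04,"dz":0,"claw":-0.6},{"ax":0,"ay":0,"az":0,"dx":0,"dy":0.03,"dz":0,"claw":-0.6},{"ax":0,"ay":0,"az":0,"dx":0,"dy":0.018,"dz":0,"claw":-0.6},{"ax":0,"ay":0,"az":-0.1,"dx":0,"dy":0,"dz":0,"claw":-0.6}]' 30
python3 -m jog '[{"ax":0,"ay":0,"az":0,"dx":0,"dy":0,"dz":0.03,"claw":-0.6},{"ax":0,"ay":0,"az":0,"dx":0,"dy":0,"dz":0.03,"claw":-0.6},{"ax":0,"ay":0,"az":0,"dx":0,"dy":0,"dz":0.025,"claw":-0.6},{"ax":0,"ay":0,"az":0,"dx":0,"dy":0,"dz":0.01,"claw":-0.6},{"ax":0,"ay":0,"az":0,"dx":0,"dy":0,"dz":0,"claw":-0.6}]' 30
python3 - <<'E'
from h import *
go((543,-469.7,44),0.447)
E
```

```text
time: 25.32
eef_pos: [497.7, -345.9, 158.3]
tool_rot: [-3.139, 0.002, 0.337]
contact_force: [1.3, -0.4, -3.0]
width: 37.0
grasp_force: 30.0
time: 25.95
eef_pos: [541.1, -471.1, 156.9]
tool_rot: [-3.138, 0.001, 0.438]
contact_force: [-0.7, 0.3, -3.7]
width: 36.9
grasp_force: 30.0
time: 26.58
eef_pos: [541.5, -469.5, 64.1]
tool_rot: [-3.14, 0.001, 0.438]
contact_force: [-0.2, -0.3, -2.4]
width: 37.2
grasp_force: 30.0
tool d(m) [0.0013 0.0008 0.0201] rotvec [-0.002  0.001 -0.009]
```

```bash
python3 -m jog '[{"ax":0,"ay":0,"az":-0.008,"dx":0.001,"dy":0.0005,"dz":0.01,"claw":-0.6},{"ax":0,"ay":0,"az":0,"dx":0,"dy":0,"dz":0.006,"claw":-0.6},{"ax":0,"ay":0,"az":0,"dx":0,"dy":0,"dz":0.003,"claw":-0.6},{"ax":0,"ay":0,"az":0,"dx":0,"dy":0,"dz":0,"claw":-0.6},{"ax":0,"ay":0,"az":0,"dx":0,"dy":0,"dz":0,"claw":-0.6}]' 30
python3 - <<'E'
from h import *
s=readout.sense();print(s['eef_pos'],s['contact_force'],s['wrist_torque'])
c=cams.read_camera('scene');f=c['frame'];u,v=proj(c,(538,-472,30)).astype(int);print(u,v)
cv2.imwrite('pics/s2.png',cv2.resize(f[max(0,v-90):v+60,u-100:u+100,::-1],None,fx=4,fy=4,interpolation=cv2.INTER_CUBIC))
E
```

```text
time: 27.2
eef_pos: [543.3, -469.4, 46.8]
tool_rot: [3.141, -0.0, 0.446]
contact_force: [-0.2, 0.3, -3.6]
width: 36.8
grasp_force: 30.0
[ 543.28970744 -469.44624283   46.82046343] [-0.15707744  0.34136592 -3.63105152] [ 1.45952414e-02 -8.90821089e-03 -3.09367533e-05]
366 249
```

View pics/s2.png

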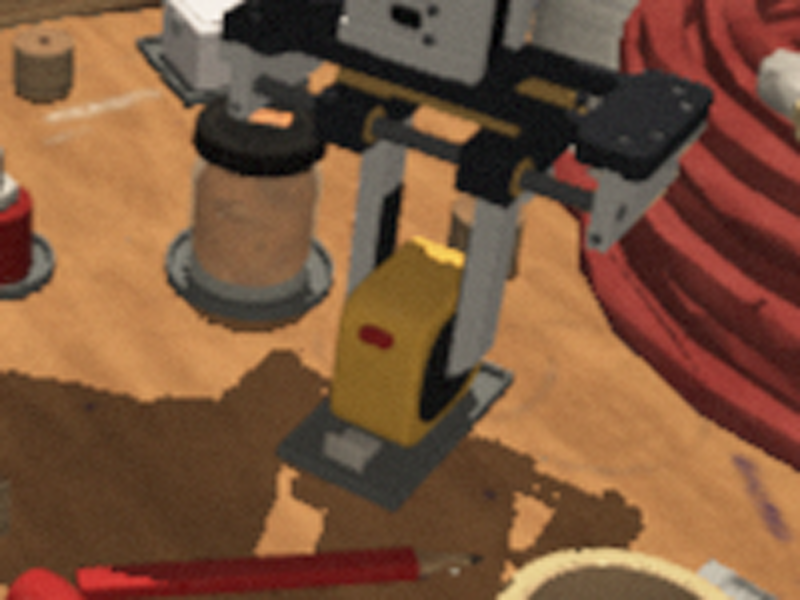

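The tape stands upright inside the oblong tray outline, its hook at the near end, and the jar and saw sit in their trays. I set the tape down and release.

```bash
python3 -m jog '[{"ax":0,"ay":0,"az":0,"dx":0,"dy":0,"dz":0.002,"claw":-0.6},{"ax":0,"ay":0,"az":0,"dx":0,"dy":0,"dz":0.0012,"claw":-0.6},{"ax":0,"ay":0,"az":0,"dx":0,"dy":0,"dz":0,"claw":-0.6},{"ax":0,"ay":0,"az":0,"dx":0,"dy":0,"dz":0,"claw":-0.6},{"ax":0,"ay":0,"az":0,"dx":0,"dy":0,"dz":0,"claw":-0.15}]' 30
python3 -m jog '[{"ax":0,"ay":0,"az":0,"dx":0,"dy":0,"dz":0,"claw":0},{"ax":0,"ay":0,"az":0,"dx":0,"dy":0,"dz":0,"claw":0.3},{"ax":0,"ay":0,"az":0,"dx":0,"dy":0,"dz":0,"claw":0.3},{"ax":0,"ay":0,"az":0,"dx":0,"dy":0,"dz":-0.01,"claw":0.3},{"ax":0,"ay":0,"az":0,"dx":0,"dy":0,"dz":-0.03,"claw":0.3}]' 20
python3 -m jog '[{"ax":0,"ay":0,"az":0,"dx":0,"dy":0,"dz":-0.045,"claw":0.3},{"ax":0,"ay":0,"az":0,"dx":0,"dy":0,"dz":-0.045,"claw":0.3},{"ax":0,"ay":0,"az":0,"dx":0,"dy":0,"dz":-0.03,"claw":0.3},{"ax":0,"ay":0,"az":0,"dx":-0.02,"dy":0,"dz":0,"claw":0.3},{"ax":0,"ay":0,"az":0,"dx":-0.04,"dy":0,"dz":0,"claw":0.3}]' 20
python3 -m jog '[{"ax":0,"ay":0,"az":0,"dx":-0.05,"dy":0,"dz":0,"claw":0.3},{"ax":0,"ay":0,"az":0,"dx":-0.05,"dy":0,"dz":0,"claw":0.3},{"ax":0,"ay":0,"az":0,"dx":-0.05,"dy":0,"dz":0,"claw":0.3},{"ax":0,"ay":0,"az":0,"dx":-0.03,"dy":0,"dz":0,"claw":0.3},{"ax":0,"ay":0,"az":0,"dx":0,"dy":0,"dz":0,"claw":0.3}]' 20
python3 - <<'E'
from h import *
c=cams.read_camera('top');f=c['frame'];hsv=cv2.cvtColor(f,cv2.COLOR_RGB2HSV);H,S,V=[hsv[...,i].astype(int) for i in range(3)]
for n,m,X in [('tape (exp 543,-470)',(H>18)&(H<35)&(S>150)&(V>110),(543,-470,68)),('tin (634,-164)',(S<50)&(V>165),(634,-164,42)),('saw (428.5,-294.5)',((H<8)|(H>172))&(S>140),(428.5,-294.5,40)),('lid (536.5,-350.5)',(V<90)&(S<110)&~((S<60)&(V>75)),(530,-340,82))]:
    print(n,fit(c,m,proj(c,X),X[2])[0])
c=cams.read_camera('scene');cv2.imwrite('pics/s3.png',cv2.resize(c['frame'][130:310,190:430,::-1],None,fx=3,fy=3))
E
```

```text
time: 27.88
eef_pos: [543.3, -469.5, 43.5]
tool_rot: [3.141, -0.0, 0.446]
contact_force: [0.4, 0.4, -0.3]
width: 40.2
grasp_force: 0.0
time: 28.5
eef_pos: [542.6, -468.9, 82.7]
tool_rot: [-3.139, 0.001, 0.446]
contact_force: [0.6, -0.5, 0.5]
width: 60.7
grasp_force: 0.0
time: 29.12
eef_pos: [488.2, -495.0, 202.2]
tool_rot: [-3.141, 0.0, 0.447]
contact_force: [0.1, -0.7, -0.1]
width: 60.9
grasp_force: 0.0
time: 29.75
eef_pos: [323.9, -573.5, 202.3]
tool_rot: [-3.14, 0.0, 0.443]
contact_force: [0.3, 0.5, -0.1]
width: 60.8
grasp_force: 0.0
tape (exp 543,-470) {'px': array([349., 179.]), 'cen': (538.7, -468.7), 'rect': array([ 536. , -465.1,   69.1,   50.8,   25.8]), 'dia': np.float64(57.1)}
tin (634,-164) {'px': array([208., 140.]), 'cen': (633.8, -166.1), 'rect': array([ 633.6, -166.1,   56.3,   58.4,   82.8]), 'dia': np.float64(61.6)}
saw (428.5,-294.5) {'px': array([268., 234.]), 'cen': (427.2, -295.1), 'rect': array([ 427.6, -294.8,   36.8,   35.6,   25.6]), 'dia': np.float64(35.7)}
lid (536.5,-350.5) {'px': array([296., 177.]), 'cen': (535.9, -350.3), 'rect': array([ 537. , -349.3,   54.7,   57.6,   20.6]), 'dia': np.float64(52.2)}
```

The saw, jar and tin measure within about 2 mm of their tray centres. The tape's yellow blob includes its visible side face, so I check its hook end and tilt with brightness profiles along the tray axis.

Run:
```python
from h import *
a=np.radians(25.6);C=np.array([534.8,-473.5]);x=np.array([np.cos(a),np.sin(a)]);y=np.array([-x[1],x[0]])
for n in('scene','top','wrist'):
    c=cams.read_camera(n);g=cv2.cvtColor(c['frame'],cv2.COLOR_RGB2HSV).astype(int)
    print(n,proj(c,(*C,5)))
    for off in(-4,0,4):
        r=[]
        for d in range(-60,-8,3):
            u,v=proj(c,(*(C+d*x+off*y),5)).round().astype(int)
            r.append((d,*g[v,u][1:]) if 0<=u<560 and 0<=v<420 else None)
        print(off,*r)
c=cams.read_camera('top');f=c['frame'];hsv=cv2.cvtColor(f,cv2.COLOR_RGB2HSV);H,S,V=[hsv[...,i].astype(int) for i in range(3)]
k=blob((H>18)&(H<35)&(S>150)&(V>110),(349,179))
for z in(68,5):
    P=ray(c,k,z)[:,:2]-C;print(z,'along',(P@x).min().round(1),(P@x).max().round(1),'across',(P@y).min().round(1),(P@y).max().round(1))
m=(H>18)&(H<35)&(S>150)&(V>170);k=blob(m,(349,176));P=ray(c,k,68)[:,:2]-C;print('bright top',(P@x).min().round(1),(P@x).max().round(1),(P@y).min().round(1),(P@y).max().round(1))
```

```text
scene [363.96084409 262.07130773]
-4 (-60, np.int64(150), np.int64(175)) (-57, np.int64(129), np.int64(73)) (-54, np.int64(20), np.int64(50)) (-51, np.int64(21), np.int64(62)) (-48, np.int64(29), np.int64(98)) (-45, np.int64(34), np.int64(97)) (-42, np.int64(39), np.int64(97)) (-39, np.int64(45), np.int64(101)) (-36, np.int64(41), np.int64(99)) (-33, np.int64(49), np.int64(109)) (-30, np.int64(48), np.int64(95)) (-27, np.int64(52), np.int64(84)) (-24, np.int64(35), np.int64(72)) (-21, np.int64(120), np.int64(66)) (-18, np.int64(181), np.int64(107)) (-15, np.int64(191), np.int64(111)) (-12, np.int64(185), np.int64(113)) (-9, np.int64(185), np.int64(113))
0 (-60, np.int64(146), np.int64(184)) (-57, np.int64(135), np.int64(117)) (-54, np.int64(21), np.int64(49)) (-51, np.int64(23), np.int64(66)) (-48, np.int64(33), np.int64(107)) (-45, np.int64(33), np.int64(94)) (-42, np.int64(39), np.int64(97)) (-39, np.int64(47), np.int64(98)) (-36, np.int64(39), np.int64(98)) (-33, np.int64(45), np.int64(124)) (-30, np.int64(45), np.int64(125)) (-27, np.int64(39), np.int64(84)) (-24, np.int64(40), n
[... 3120 characters left out ...]
int64(154), np.int64(212)) (-57, np.int64(155), np.int64(193)) (-54, np.int64(87), np.int64(85)) (-51, np.int64(35), np.int64(146)) (-48, np.int64(38), np.int64(126)) (-45, np.int64(58), np.int64(96)) (-42, np.int64(52), np.int64(166)) None None None None None None None None None None None
4 (-60, np.int64(154), np.int64(214)) (-57, np.int64(154), np.int64(190)) (-54, np.int64(93), np.int64(85)) (-51, np.int64(35), np.int64(144)) (-48, np.int64(45), np.int64(118)) (-45, np.int64(59), np.int64(95)) (-42, np.int64(46), np.int64(188)) None None None None None None None None None None None
68 along -30.9 40.1 across -18.3 31.7
5 along -24.9 51.7 across -38.3 15.6
bright top -25.2 39.3 -18.3 20.0
```

The hook tip is at about −45 mm, the rim at −52 mm and the case foot at −25 mm, so the tape lies centred and flat inside its tray. The robot is clear, so I hand in.

```bash
python3 -c "
from workcell import manip;print(manip.hand_in())"
```

```text
the job is handed in; nothing more can be done
None
```

The hole saw, nail jar, square tin and tape measure each stand upright and released in their own trays; the job was handed in at about 30 s with the arm clear, and the last camera check put all four within a few mm of their tray centres.

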